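# Turn the desk carousel until the camera faces front

### The job

Slowly push the scalloped rim of the desk turntable round with your fingertips, either way, until the camera standing on it faces front: its lens straight above the pointer tongue that sticks out of the turntable's foot. Do not touch, lift or upset the camera, bottle and timer riding on it, leave the mouse and the roll of tape alone, and leave the turntable at rest.

Things in the scene. Friction and masses are not known exactly. Their poses are not given: they have to be found in the camera images.
- foot: Fixed black foot of the turntable on the desk: disc 160 mm across, 6 mm high. Origin on the turning axis at desk height; z up. A flat pointer tongue, 28 mm wide and 4 mm high with a round end, lies on the desk along the foot's -x axis and reaches 184 mm from the axis: this is the front. It points more or less to the robot.
- turntable: Pale wooden plate, underside 12 mm, top 28 mm above the desk. Turns freely either way about its upright axis with light friction (0.7 N at the rim); stops almost at once when not pushed. Origin on the axis at the underside; z up; turns with the plate; the camera stands on its -x side. Scalloped rim: disc of 98 mm radius with five equal lobes out to 138 mm radius, one centred on -x.
- notch (a point): Middle of one of the five notches between the lobes, on the plate's +x axis, 120 mm from the axis, 20 mm above the desk; the others lie at 72, 144, 216 and 288 degrees round the axis. A notch is about 55 mm wide here, open to the desk: closed fingertips fit in (8 mm over the desk clears the tongue) and push on the flat side of a lobe, 0.23 rad from the notch's middle.
- lens (a point): Centre of the front glass of the camera's lens, 50 mm above the desk, about 90 mm from the turntable's axis. x axis points backwards from lens to camera, so the lens looks along -x.
- camera_mid (a point): Middle of the black compact camera (loose, standing on the plate, lens outwards): body 34 mm deep (x), 96 mm wide (y), 46 mm high plus a 5 mm hump, with a round lens 38 mm across standing 22 mm out of its front (-x).
- vial_mid (a point): Middle of the small amber glass bottle with a black cap, 32 mm across, 52 mm high, loose on the plate behind the camera.
- timer_mid (a point): Middle of the white cube timer, 44 mm a side, loose on the plate behind the camera. Nothing on the plate is higher than 80 mm above the desk.
- mouse_mid (a point): Middle of the grey computer mouse, 108 x 60 x 34 mm, loose on the desk to the robot's right.
- tape_mid (a point): Middle of the roll of tape, 96 mm across, 24 mm high, loose on the desk to the robot's left.
There are look-alikes about, which are no part of the job. What is shaped like the part that bears lens but blue, green or purple is not meant.

How it is judged:
By the outcome, as a careful person would: the job done as asked, in the order asked, and still so for the second after the job is handed in, with the robot touching nothing.
It also fails if it takes over 51 s, if anything falls off the work surface, if the arm or the gripper's body presses on something with over 40 N, if the wrist force passes 120 N, or if a joint passes its speed limit or range.

### The arm

A 6-joint arm with a two-finger parallel gripper is mounted at the origin on the work surface. World frame = base frame: x ahead of the robot, y to its left, z up, the work surface at z = 0. Lengths are in m, angles in rad, forces in N, time in s.
With the tool pointing down it reaches from about 0.2 to 0.875 m from the base axis. Payload 3.4 kg.
Tool frame: the origin (TCP) lies on the front face of the gripper's body, between the roots of the fingers; the fingertips stand ahead of it and the grasp point (between the pads) lies 78 mm ahead of it (finger_overhang is the z of the fingertips in the tool frame, in m); z points along the fingers, y is the line along which they close (so a half turn about z gives the same grasp; the last joint's range is limited). The gripper opens to 94 mm and grips with 3 to 60 N. Pads are 16 mm wide; open, the fingers measure 119 mm over their backs; the gripper's body (75 mm by 177 mm) begins 78 mm behind the grasp point.
Start: joints at [1.221, 0.276, 1.505, -0, 1.361, -0.121], TCP at [0.13, 0.56, 0.303] pointing down, gripper open.
Joint ranges: [-2.89, 2.89], [-0.75, 2.08], [0.22, 2.7], [-1.18, 4.32], [0.11, 2.71], [-2.7, 2.7]. Speed limits (rad/s): [2.57, 2.57, 3.14, 3.14, 3.14, 3.14].

### API

Orientations are given as a rotation vector (axis times angle).
In Python, from bench import get_obs, read_camera, camera_model, finish_job, finger_overhang gives the robot as it stands.
- The arm moves only by the tool apply_moves, never from a script. Its argument "deltas" is a list of rows, each an object of numbers: "x", "y", "z": the shift along the world's x, y, z in m; "yaw": the turn about the world's z in degrees; "fingers": the opening, from 0 (shut) to 1 (fully open). A call has 1 to 20 rows; each row is the pose to reach, as a shift and turn from the pose commanded when the call began; what a row does not reach only later rows make up. A row lasts 1/12 s, in which the tool goes at most 41.7 mm and 7.16 degrees, less where a joint would pass 70% of its speed; a pose out of reach is approached as far as the arm can. A call with a gripper value outside its range is refused whole. The fingers move at their own pace and stop on an object; "newtons" is the grip in N (left out, the last holds). Time passes only in rows, so rows that repeat a pose let the fingers close. It gives the time, the measured TCP pose, the force, the opening and the grip force at its end, in the units of the state.
- get_obs(): the state, without advancing time (a new reading comes with each control period).
- read_camera(name): name is "side" or "top" or "wrist"; returns (picture, depth): 420x560x3 uint8, red, green, blue; 420x560 float32, m along the optical axis (not along the pixel's ray), 0 where there is no reading.
- camera_model(name): a dict with "K" (3x3 intrinsics, pixels), "pose" (4x4, takes a point from camera to world coordinates). Camera axes: x right, y up, looking along -z (the intrinsics and any distortion apply to the point x, -y, -z); pixel columns grow to the right and rows downward; lengths in m; the calibration is good to about 2 mm. A picture is of the moment at which its call begins: read the wrist's pose just before it. camera_model takes no time and is no camera call; for the wrist camera it gives the pose at the moment of the call.
- finish_job(): hands the job in; it is judged then, once.
The state is a dict: "time": time; "qpos": joint angles; "joint_velocities": joint speeds; "effort": joint torques, N m; "position": TCP position; "eef_rot": TCP orientation; "contact_force": force on the tool from outside, world axes, zero at the start; "moment": the same for the moment, N m; "opening": finger opening in m; "gripper_force": force on a finger pad.
Only numpy, scipy, OpenCV 4.12 (cv2) and the standard library are available. Lean on these libraries where they do the work, as an engineer would, in place of code of your own. Each camera call takes 0.05 s, during which the arm holds its last target. There are 200 camera calls.

## Working session

There is one attempt and no reset: what is moved stays moved. The work goes in short steps, Python scripts to look and compute and a tool call to move; the robot and the scene stay as the last step left them, time stands still between calls to the robot, and variables do not carry over. Pictures are saved under pics/ and viewed, at most 10 in all, crops included, and the job is handed in when it is done.

Besides the shell and the picture viewer there is one more tool, called after "Request:" in YAML: its name, and indented under it one key for each argument. apply_moves: Moves the arm, as the interface text tells. Its arguments: {"type":"object","properties":{"deltas":{"type":"array","items":{"type":"object","properties":{"x":{"type":"number"},"y":{"type":"number"},"z":{"type":"number"},"yaw":{"type":"number"},"fingers":{"type":"number"}}}},"newtons":{"type":"number"}},"required":["deltas"]}

```bash
mkdir -p pics; ls
python3 - <<'E'
from bench import *
import cv2,numpy as np
o=get_obs();print(o['time'],o['position'],o['eef_rot'],o['opening'],finger_overhang)
for n in ['top','side']:
    p,d=read_camera(n);cv2.imwrite(f'pics/{n}0.png',p[:,:,::-1]);np.save(f'pics/{n}0d.npy',d)
    m=camera_model(n);print(n,m)
E
```

```text
pics
0.0 [0.13026661 0.55963642 0.30182142] [-3.58590186e-01 -3.12059990e+00  2.78377325e-03] 0.09407541846761806 0.0972
top {'K': array([[385.22157655,   0.        , 284.25407352],
       [  0.        , 385.22157655, 209.45328858],
       [  0.        ,   0.        ,   1.        ]]), 'pose': array([[-0.01584023,  0.98047105, -0.19602449,  0.42970777],
       [-0.99948429, -0.01004987,  0.03049848,  0.02365631],
       [ 0.02793286,  0.1964065 ,  0.98012461,  0.8919247 ],
       [ 0.        ,  0.        ,  0.        ,  1.        ]])}
side {'K': array([[448.68458199,   0.        , 279.64382945],
       [  0.        , 448.68458199, 206.16330201],
       [  0.        ,   0.        ,   1.        ]]), 'pose': array([[-0.95430372,  0.22516246, -0.19648481,  0.3160293 ],
       [-0.29815705, -0.67301359,  0.67687154,  0.88507011],
       [ 0.02016911,  0.70452436,  0.70939315,  0.97724015],
       [ 0.        ,  0.        ,  0.        ,  1.        ]])}
```

View pics/top0.png

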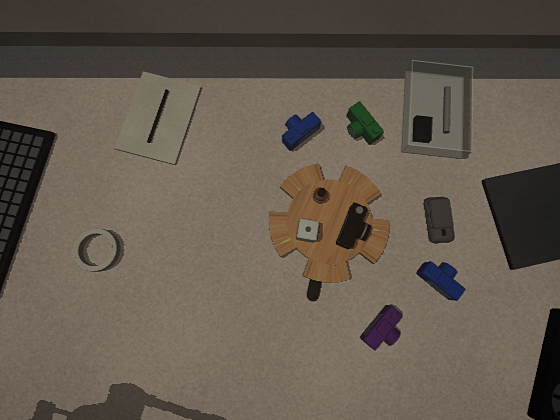

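View pics/side0.png

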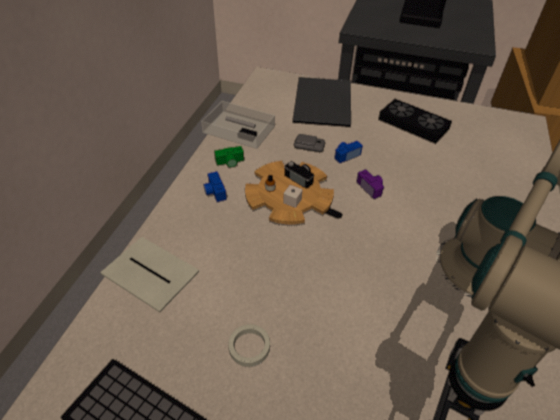

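The top view shows the plate around (328,225), the tongue tip at about (313,297), and the black camera at (352,226) with its lens at (366,232), facing right. The three blue, green and purple T-shapes are decoys. Next I'll measure these positions precisely.

```bash
cat > h.py <<'E'
from bench import *
import cv2,numpy as np
from scipy.optimize import least_squares
def ray(n,uv,z):
    m=camera_model(n);K,T=m['K'],m['pose'];uv=np.atleast_2d(uv).astype(float)
    c=np.c_[(uv[:,0]-K[0,2])/K[0,0],-(uv[:,1]-K[1,2])/K[1,1],-np.ones(len(uv))]@T[:3,:3].T
    return T[:3,3]+c*((z-T[2,3])/c[:,2])[:,None]
def cloud(n,d):
    v,u=np.mgrid[:420,:560];m=camera_model(n);K,T=m['K'],m['pose']
    P=np.stack([(u-K[0,2])/K[0,0]*d,-(v-K[1,2])/K[1,1]*d,-d],-1)
    return P@T[:3,:3].T+T[:3,3]
def wrap(a,p): return (a+p/2)%p-p/2
def plate(p,d,c0=None,dbg=True):
    hsv=cv2.cvtColor(p,cv2.COLOR_RGB2HSV);P=cloud('top',d)
    m=((hsv[...,0]<22)&(hsv[...,1]>90)&(hsv[...,2]>60)).astype(np.uint8)
    n,l,s,_=cv2.connectedComponentsWithStats(m)
    k=1+np.argmax(s[1:,4]);m=(l==k).astype(np.uint8)
    ct=max(cv2.findContours(m,0,cv2.CHAIN_APPROX_NONE)[0],key=cv2.contourArea)[:,0]
    hull=cv2.fillPoly(np.zeros_like(m),[ct],1)
    E=ray('top',ct,0.026)[:,:2]
    c=np.array(cv2.minEnclosingCircle(E.astype(np.float32))[0]) if c0 is None else np.array(c0)
    def lobe(a): # model radius: lobe half-angle = 36deg-0.23rad (at r .12)
        return np.where(np.abs(a)<np.pi/5-.23,.138,.098)
    # centre: circle fit to outer points
    r=np.hypot(*(E-c).T)
    if c0 is None:
        for _ in range(5):
            r=np.hypot(*(E-c).T);o=E[r>.131]
            f=least_squares(lambda q:np.hypot(*(o-q[:2]).T)-q[2],[*c,.138],loss='soft_l1',f_scale=.001).x;c=f[:2]
        print('centre',c,'R',f[2])
    r=np.hypot(*(E-c).T);a=np.arctan2(*(E-c).T[::-1])
    w=(r>.108)&(r<.130)          # flat sides: symmetric about notch/lobe middles
    t=np.linspace(0,2*np.pi,720,endpoint=False);mask=ray  # filled sector phase
    R,A=np.meshgrid(np.linspace(.108,.130,12),t)
    m_=camera_model('top');Ti=np.linalg.inv(m_['pose'])
    X=np.stack([c[0]+R*np.cos(A),c[1]+R*np.sin(A),np.full_like(R,.027)],-1)@Ti[:3,:3].T+Ti[:3,3]
    u=m_['K'][0,2]+m_['K'][0,0]*X[...,0]/-X[...,2];v=m_['K'][1,2]-m_['K'][1,1]*X[...,1]/-X[...,2]
    s=cv2.remap(hull*255,u.astype(np.float32),v.astype(np.float32),cv2.INTER_LINEAR)/255.
    ph=np.angle((s*np.exp(5j*A)).sum())/5
    return c,ph,P,hull,hsv
def black(p,hsv,P,hull):
    return hsv[...,2]<55
E
python3 - <<'E'
from h import *
p=cv2.imread('pics/top0.png')[:,:,::-1].copy();d=np.load('pics/top0d.npy')
c,ph,P,hull,hsv=plate(p,d);D=np.degrees
print('lobe phases',[round(D(wrap(ph+k*2*np.pi/5,2*np.pi)),2) for k in range(5)])
B=(hsv[...,2]<60)
r=np.hypot(P[...,0]-c[0],P[...,1]-c[1])
# tongue
tm=(B&(r>.142)&(r<.19)&(P[...,2]<.012)&(P[...,0]<c[0])).astype(np.uint8)
n,l,s,ce=cv2.connectedComponentsWithStats(tm);k=1+np.argmax(s[1:,4]);print('tongue',s[k],ce[k])
t=ray('top',ce[k],.004)[0];print(t,'dir',D(np.arctan2(t[1]-c[1],t[0]-c[0])))
# tongue axis by line fit
v,u=np.nonzero(l==k);q=ray('top',np.c_[u,v],.004)[:,:2].astype(np.float32);print('tonguefit',cv2.fitLine(q,2,0,.01,.01).ravel(), np.hypot(*(q-c).T).max())
# camera points
cm=(r<.125)&(P[...,2]>.04)&(hsv[...,2]<80)
Q=P[cm];print('cam pts',len(Q),np.percentile(Q[:,2],[1,50,99]))
n,l,s,ce=cv2.connectedComponentsWithStats(cm.astype(np.uint8))
for k in range(1,n):
    if s[k,4]>30: print(s[k],ce[k],P[l==k].mean(0), D(np.arctan2(*(P[l==k].mean(0)[:2]-c)[::-1])))
cv2.imwrite('pics/crop0.png',cv2.resize(p[145:315,250:410,::-1],None,fx=3.5,fy=3.5,interpolation=cv2.INTER_CUBIC))
b=(P[...,2]>.045)&(r<.14);print(b.sum())
E
```

```text
centre [ 0.57643602 -0.1050678 ] R 0.13737263501332864
lobe phases [np.float64(31.12), np.float64(103.12), np.float64(175.12), np.float64(-112.88), np.float64(-40.88)]
tongue [307 281  14  20 215] [313.20465116 290.58139535]
[ 0.41955647 -0.06649269  0.004     ] dir 166.18560598324868
tonguefit [ 0.970943   -0.23931086  0.4195865  -0.06649891] 0.18346790631956533
cam pts 1142 [0.04257275 0.07370002 0.0822391 ]
[313 188  15  15 157] [320.24840764 194.82802548] [ 0.627221   -0.08224654  0.06492685] 24.19773617956055
[336 203  35  46 899] [353.36818687 227.1679644 ] [ 0.55318122 -0.1508045   0.07197456] -116.95103507339888
[296 237  19   5  39] [304.79487179 239.43589744] [ 0.52966959 -0.04613051  0.05602035] 128.43181586883887
1569
```

View pics/crop0.png

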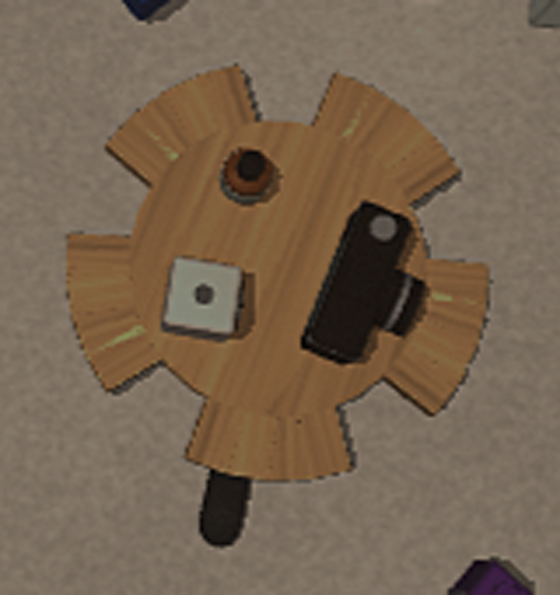

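The camera rides the lobe at -112.9° and the tongue points to 166.15°, so the plate needs about -81° (clockwise). I'll push from the notch at 139° with closed fingers.

Request:
apply_moves:
  deltas:
    - {"x": 0.036, "y": -0.059, "z": -0.012, "yaw": -3, "fingers": 0}
    - {"x": 0.071, "y": -0.117, "z": -0.024, "yaw": -6, "fingers": 0}
    - {"x": 0.107, "y": -0.176, "z": -0.036, "yaw": -9, "fingers": 0}
    - {"x": 0.142, "y": -0.234, "z": -0.048, "yaw": -12, "fingers": 0}
    - {"x": 0.178, "y": -0.293, "z": -0.06, "yaw": -15, "fingers": 0}
    - {"x": 0.213, "y": -0.352, "z": -0.072, "yaw": -18, "fingers": 0}
    - {"x": 0.249, "y": -0.41, "z": -0.085, "yaw": -21, "fingers": 0}
    - {"x": 0.284, "y": -0.469, "z": -0.097, "yaw": -24, "fingers": 0}
    - {"x": 0.32, "y": -0.527, "z": -0.1, "yaw": -26, "fingers": 0}
    - {"x": 0.3555, "y": -0.586, "z": -0.1, "yaw": -27.8, "fingers": 0}
    - {"x": 0.3555, "y": -0.586, "z": -0.1, "yaw": -27.8, "fingers": 0}
    - {"x": 0.3555, "y": -0.586, "z": -0.1, "yaw": -27.8, "fingers": 0}
    - {"x": 0.3555, "y": -0.586, "z": -0.1, "yaw": -27.8, "fingers": 0}
    - {"x": 0.3555, "y": -0.586, "z": -0.1, "yaw": -27.8, "fingers": 0}
    - {"x": 0.3555, "y": -0.586, "z": -0.1, "yaw": -27.8, "fingers": 0}
    - {"x": 0.3555, "y": -0.586, "z": -0.1, "yaw": -27.8, "fingers": 0}
    - {"x": 0.3555, "y": -0.586, "z": -0.1, "yaw": -27.8, "fingers": 0}
    - {"x": 0.3555, "y": -0.586, "z": -0.1, "yaw": -27.8, "fingers": 0}
    - {"x": 0.3555, "y": -0.586, "z": -0.1, "yaw": -27.8, "fingers": 0}
    - {"x": 0.3555, "y": -0.586, "z": -0.1, "yaw": -27.8, "fingers": 0}
  newtons: 20

```text
time: 1.77
position: [0.485, -0.0255, 0.2023]
eef_rot: [-1.098, -2.941, -0.0]
contact_force: [-0.3, -0.3, 0.1]
opening: 0.0002
gripper_force: 0.0
```

Run:
```python
from h import *
o=get_obs();print(o['time'],o['position'],o['eef_rot'],o['opening'])
for n in ['wrist']:
    p,d=read_camera(n);cv2.imwrite(f'pics/w1.png',p[:,:,::-1])
```

```text
1.7667 [ 0.48502628 -0.02545219  0.20226596] [-1.09774227e+00 -2.94133001e+00 -4.67681770e-04] 0.00024790794780115013
```

View pics/w1.png

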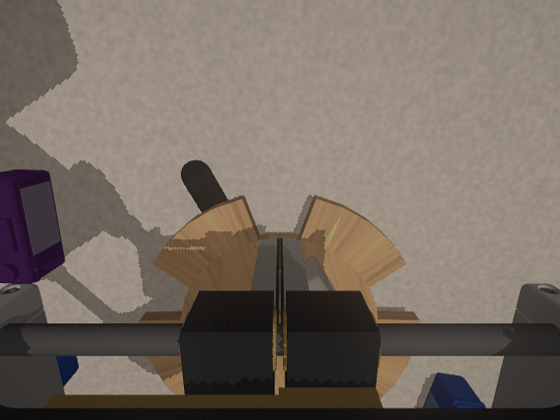

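The wrist view shows the closed fingers lined up with the notch, whose middle is at about (280,235). The tongue is to its left at (200,180). Now I'll descend and work out the arc waypoints.

Request:
apply_moves:
  deltas:
    - {"z": -0.03}
    - {"z": -0.06}
    - {"z": -0.085}
    - {"z": -0.094}
    - {"z": -0.094}
    - {"z": -0.094}

```text
$.deltas[0]: bad value
```

Run:
```python
from h import *
o=get_obs();print(o['time'],o['position'],o['contact_force'])
c=np.array([.5764,-.1051]);f=o['position'][:2]-c
print(np.hypot(*f),np.degrees(np.arctan2(f[1],f[0])))
t0=139.1;P=lambda t:np.array([.12*np.cos(np.radians(t)),.12*np.sin(np.radians(t))])
for k in range(1,41):
    d=P(t0-2*k)-P(t0);print('{"x":%.4f,"y":%.4f,"yaw":%d},'%(*d,-2*k),end='')
print(camera_model('wrist')['pose'][:3,3])
```

```text
1.8167 [ 0.4849052  -0.02501906  0.20246818] [ 0.13571003  0.27417253 -0.52985519]
0.12159052669039384 138.8059236921456
{"x":0.0028,"y":0.0031,"yaw":-2},{"x":0.0057,"y":0.0061,"yaw":-4},{"x":0.0087,"y":0.0091,"yaw":-6},{"x":0.0118,"y":0.0119,"yaw":-8},{"x":0.0150,"y":0.0146,"yaw":-10},{"x":0.0183,"y":0.0171,"yaw":-12},{"x":0.0217,"y":0.0196,"yaw":-14},{"x":0.0252,"y":0.0220,"yaw":-16},{"x":0.0287,"y":0.0242,"yaw":-18},{"x":0.0323,"y":0.0263,"yaw":-20},{"x":0.0360,"y":0.0283,"yaw":-22},{"x":0.0398,"y":0.0301,"yaw":-24},{"x":0.0436,"y":0.0318,"yaw":-26},{"x":0.0475,"y":0.0334,"yaw":-28},{"x":0.0514,"y":0.0348,"yaw":-30},{"x":0.0554,"y":0.0361,"yaw":-32},{"x":0.0594,"y":0.0373,"yaw":-34},{"x":0.0635,"y":0.0383,"yaw":-36},{"x":0.0676,"y":0.0392,"yaw":-38},{"x":0.0717,"y":0.0399,"yaw":-40},{"x":0.0759,"y":0.0405,"yaw":-42},{"x":0.0800,"y":0.0410,"yaw":-44},{"x":0.0842,"y":0.0413,"yaw":-46},{"x":0.0884,"y":0.0414,"yaw":-48},{"x":0.0926,"y":0.0414,"yaw":-50},{"x":0.0968,"y":0.0413,"yaw":-52},{"x":0.1010,"y":0.0410,"yaw":-54},{"x":0.1051,"y":0.0406,"yaw":-56},{"x":0.1093,"y":0.0400,"yaw":-58},{"x":0.1134,"y":0.0393,"yaw":-60},{"x":0.1175,"y":0.0384,"yaw":-62},{"x":0.1216,"y":0.0374,"yaw":-64},{"x":0.1256,"y":0.0362,"yaw":-66},{"x":0.1296,"y":0.0350,"yaw":-68},{"x":0.1335,"y":0.0335,"yaw":-70},{"x":0.1374,"y":0.0320,"yaw":-72},{"x":0.1412,"y":0.0303,"yaw":-74},{"x":0.1450,"y":0.0284,"yaw":-76},{"x":0.1487,"y":0.0265,"yaw":-78},{"x":0.1523,"y":0.0244,"yaw":-80},[0.42403425 0.02740124 0.28394449]
```

Request:
apply_moves:
  deltas:
    - {"x": 0, "y": 0, "z": -0.03, "yaw": 0, "fingers": 0}
    - {"x": 0, "y": 0, "z": -0.06, "yaw": 0, "fingers": 0}
    - {"x": 0, "y": 0, "z": -0.085, "yaw": 0, "fingers": 0}
    - {"x": 0, "y": 0, "z": -0.094, "yaw": 0, "fingers": 0}
    - {"x": 0, "y": 0, "z": -0.094, "yaw": 0, "fingers": 0}
    - {"x": 0, "y": 0, "z": -0.094, "yaw": 0, "fingers": 0}

```text
time: 2.32
position: [0.4859, -0.0252, 0.1092]
eef_rot: [1.096, 2.944, 0.0]
contact_force: [0.3, -0.3, 0.3]
opening: 0.0003
gripper_force: 0.0
```

Request:
apply_moves:
  deltas:
    - {"x": 0.0028, "y": 0.0031, "z": 0, "yaw": -2, "fingers": 0}
    - {"x": 0.0057, "y": 0.0061, "z": 0, "yaw": -4, "fingers": 0}
    - {"x": 0.0072, "y": 0.0076, "z": 0, "yaw": -5, "fingers": 0}
    - {"x": 0.0087, "y": 0.0091, "z": 0, "yaw": -6, "fingers": 0}
    - {"x": 0.0095, "y": 0.0098, "z": 0, "yaw": -6.5, "fingers": 0}
    - {"x": 0.0102, "y": 0.0105, "z": 0, "yaw": -7, "fingers": 0}
    - {"x": 0.011, "y": 0.0112, "z": 0, "yaw": -7.5, "fingers": 0}
    - {"x": 0.0118, "y": 0.0119, "z": 0, "yaw": -8, "fingers": 0}
    - {"x": 0.0126, "y": 0.0126, "z": 0, "yaw": -8.5, "fingers": 0}
    - {"x": 0.0134, "y": 0.0133, "z": 0, "yaw": -9, "fingers": 0}
    - {"x": 0.015, "y": 0.0146, "z": 0, "yaw": -10, "fingers": 0}
    - {"x": 0.0166, "y": 0.0159, "z": 0, "yaw": -11, "fingers": 0}
    - {"x": 0.0183, "y": 0.0171, "z": 0, "yaw": -12, "fingers": 0}
    - {"x": 0.02, "y": 0.0184, "z": 0, "yaw": -13, "fingers": 0}
    - {"x": 0.0217, "y": 0.0196, "z": 0, "yaw": -14, "fingers": 0}
    - {"x": 0.0234, "y": 0.0208, "z": 0, "yaw": -15, "fingers": 0}
    - {"x": 0.0252, "y": 0.022, "z": 0, "yaw": -16, "fingers": 0}
    - {"x": 0.0269, "y": 0.0231, "z": 0, "yaw": -17, "fingers": 0}
    - {"x": 0.0287, "y": 0.0242, "z": 0, "yaw": -18, "fingers": 0}
    - {"x": 0.0305, "y": 0.0253, "z": 0, "yaw": -19, "fingers": 0}

```text
time: 3.98
position: [0.5166, -0.0006, 0.1087]
eef_rot: [1.571, 2.721, -0.0]
contact_force: [-1.3, -0.2, -0.7]
opening: 0.0008
gripper_force: 0.4
```

Run:
```python
from h import *
o=get_obs();print(o['time'],o['position'],o['contact_force'])
c=np.array([.5764,-.1051]);f=o['position'][:2]-c
print(np.hypot(*f),np.degrees(np.arctan2(f[1],f[0])))
p,d=read_camera('top');cv2.imwrite('pics/top1.png',p[:,:,::-1])
cv2.imwrite('pics/crop1.png',cv2.resize(p[145:315,250:410,::-1],None,fx=3,fy=3,interpolation=cv2.INTER_CUBIC))
P=lambda t:np.array([.12*np.cos(np.radians(t)),.12*np.sin(np.radians(t))])
t0=120.1
for k in range(1,47):
    d=P(t0-1.5*k)-P(t0);print('%.4f,%.4f,%.1f'%(*d,-1.5*k),end=' | ')
```

```text
3.9833 [ 0.51658441 -0.00056207  0.1086509 ] [-1.27547726 -0.18433036 -0.69478398]
0.12044120128893475 119.77777025122053
0.0027,0.0015,-1.5 | 0.0055,0.0030,-3.0 | 0.0083,0.0044,-4.5 | 0.0112,0.0057,-6.0 | 0.0141,0.0070,-7.5 | 0.0170,0.0081,-9.0 | 0.0199,0.0092,-10.5 | 0.0229,0.0102,-12.0 | 0.0259,0.0112,-13.5 | 0.0289,0.0120,-15.0 | 0.0320,0.0128,-16.5 | 0.0350,0.0135,-18.0 | 0.0381,0.0141,-19.5 | 0.0412,0.0147,-21.0 | 0.0443,0.0151,-22.5 | 0.0474,0.0155,-24.0 | 0.0506,0.0158,-25.5 | 0.0537,0.0160,-27.0 | 0.0568,0.0161,-28.5 | 0.0600,0.0162,-30.0 | 0.0631,0.0161,-31.5 | 0.0663,0.0160,-33.0 | 0.0694,0.0158,-34.5 | 0.0725,0.0155,-36.0 | 0.0756,0.0152,-37.5 | 0.0787,0.0147,-39.0 | 0.0818,0.0142,-40.5 | 0.0849,0.0136,-42.0 | 0.0880,0.0129,-43.5 | 0.0910,0.0121,-45.0 | 0.0941,0.0113,-46.5 | 0.0971,0.0104,-48.0 | 0.1000,0.0094,-49.5 | 0.1030,0.0083,-51.0 | 0.1059,0.0071,-52.5 | 0.1088,0.0059,-54.0 | 0.1117,0.0046,-55.5 | 0.1145,0.0032,-57.0 | 0.1173,0.0017,-58.5 | 0.1200,0.0002,-60.0 | 0.1227,-0.0014,-61.5 | 0.1254,-0.0031,-63.0 | 0.1280,-0.0048,-64.5 | 0.1305,-0.0066,-66.0 | 0.1331,-0.0085,-67.5 | 0.1355,-0.0104,-69.0 |
```

View pics/crop1.png

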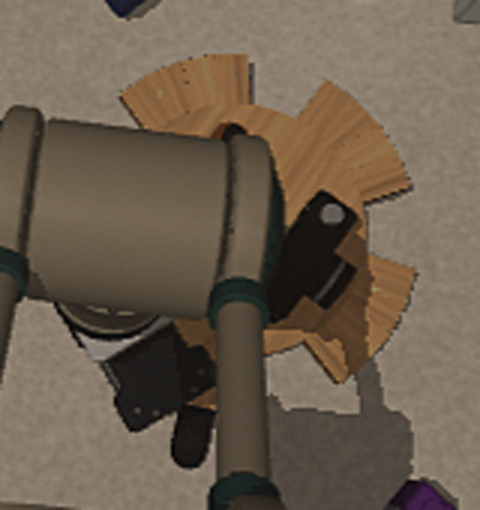

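The arm hides part of the plate, but the push is working: the camera has turned clockwise by about 12°. I'll continue along the arc.

Request:
apply_moves:
  deltas:
    - {"x": 0.0027, "y": 0.0015, "z": 0, "yaw": -1.5, "fingers": 0}
    - {"x": 0.0055, "y": 0.003, "z": 0, "yaw": -3, "fingers": 0}
    - {"x": 0.0083, "y": 0.0044, "z": 0, "yaw": -4.5, "fingers": 0}
    - {"x": 0.0112, "y": 0.0057, "z": 0, "yaw": -6, "fingers": 0}
    - {"x": 0.0141, "y": 0.007, "z": 0, "yaw": -7.5, "fingers": 0}
    - {"x": 0.017, "y": 0.0081, "z": 0, "yaw": -9, "fingers": 0}
    - {"x": 0.0199, "y": 0.0092, "z": 0, "yaw": -10.5, "fingers": 0}
    - {"x": 0.0229, "y": 0.0102, "z": 0, "yaw": -12, "fingers": 0}
    - {"x": 0.0259, "y": 0.0112, "z": 0, "yaw": -13.5, "fingers": 0}
    - {"x": 0.0289, "y": 0.012, "z": 0, "yaw": -15, "fingers": 0}
    - {"x": 0.032, "y": 0.0128, "z": 0, "yaw": -16.5, "fingers": 0}
    - {"x": 0.035, "y": 0.0135, "z": 0, "yaw": -18, "fingers": 0}
    - {"x": 0.0381, "y": 0.0141, "z": 0, "yaw": -19.5, "fingers": 0}
    - {"x": 0.0412, "y": 0.0147, "z": 0, "yaw": -21, "fingers": 0}
    - {"x": 0.0443, "y": 0.0151, "z": 0, "yaw": -22.5, "fingers": 0}
    - {"x": 0.0474, "y": 0.0155, "z": 0, "yaw": -24, "fingers": 0}
    - {"x": 0.0506, "y": 0.0158, "z": 0, "yaw": -25.5, "fingers": 0}
    - {"x": 0.0537, "y": 0.016, "z": 0, "yaw": -27, "fingers": 0}
    - {"x": 0.0568, "y": 0.0161, "z": 0, "yaw": -28.5, "fingers": 0}
    - {"x": 0.06, "y": 0.0162, "z": 0, "yaw": -30, "fingers": 0}

```text
time: 5.7
position: [0.5764, 0.0156, 0.1086]
eef_rot: [-2.221, -2.221, 0.0]
contact_force: [-1.0, -0.1, -0.2]
opening: 0.0001
gripper_force: 0.4
```

Request:
apply_moves:
  deltas:
    - {"x": 0.0031, "y": -0.0001, "z": 0, "yaw": -1.5, "fingers": 0}
    - {"x": 0.0063, "y": -0.0002, "z": 0, "yaw": -3, "fingers": 0}
    - {"x": 0.0094, "y": -0.0004, "z": 0, "yaw": -4.5, "fingers": 0}
    - {"x": 0.0125, "y": -0.0007, "z": 0, "yaw": -6, "fingers": 0}
    - {"x": 0.0156, "y": -0.001, "z": 0, "yaw": -7.5, "fingers": 0}
    - {"x": 0.0187, "y": -0.0015, "z": 0, "yaw": -9, "fingers": 0}
    - {"x": 0.0218, "y": -0.002, "z": 0, "yaw": -10.5, "fingers": 0}
    - {"x": 0.0249, "y": -0.0026, "z": 0, "yaw": -12, "fingers": 0}
    - {"x": 0.028, "y": -0.0033, "z": 0, "yaw": -13.5, "fingers": 0}
    - {"x": 0.031, "y": -0.0041, "z": 0, "yaw": -15, "fingers": 0}
    - {"x": 0.0341, "y": -0.0049, "z": 0, "yaw": -16.5, "fingers": 0}
    - {"x": 0.0371, "y": -0.0058, "z": 0, "yaw": -18, "fingers": 0}
    - {"x": 0.04, "y": -0.0068, "z": 0, "yaw": -19.5, "fingers": 0}
    - {"x": 0.043, "y": -0.0079, "z": 0, "yaw": -21, "fingers": 0}
    - {"x": 0.0459, "y": -0.0091, "z": 0, "yaw": -22.5, "fingers": 0}
    - {"x": 0.0488, "y": -0.0103, "z": 0, "yaw": -24, "fingers": 0}
    - {"x": 0.0517, "y": -0.0116, "z": 0, "yaw": -25.5, "fingers": 0}
    - {"x": 0.0545, "y": -0.013, "z": 0, "yaw": -27, "fingers": 0}
    - {"x": 0.0573, "y": -0.0145, "z": 0, "yaw": -28.5, "fingers": 0}
    - {"x": 0.06, "y": -0.016, "z": 0, "yaw": -30, "fingers": 0}

```text
time: 7.37
position: [0.6367, -0.0006, 0.1086]
eef_rot: [-2.721, -1.569, -0.0]
contact_force: [-0.9, -0.9, -1.3]
opening: 0.0004
gripper_force: 0.4
```

Run:
```python
from h import *
o=get_obs();print(o['time'],o['position'],o['contact_force'])
c=np.array([.5764,-.1051]);f=o['position'][:2]-c
print(np.hypot(*f),np.degrees(np.arctan2(f[1],f[0])))
p,d=read_camera('top');cv2.imwrite('pics/top2.png',p[:,:,::-1]);np.save('pics/top2d.npy',d)
cv2.imwrite('pics/crop2.png',cv2.resize(p[145:315,250:410,::-1],None,fx=3.5,fy=3.5,interpolation=cv2.INTER_CUBIC))
```

```text
7.3667 [ 6.36694552e-01 -5.86051061e-04  1.08631682e-01] [-0.93374749 -0.88385109 -1.25166439]
0.12065901747406965 60.019165662860544
```

View pics/crop2.png

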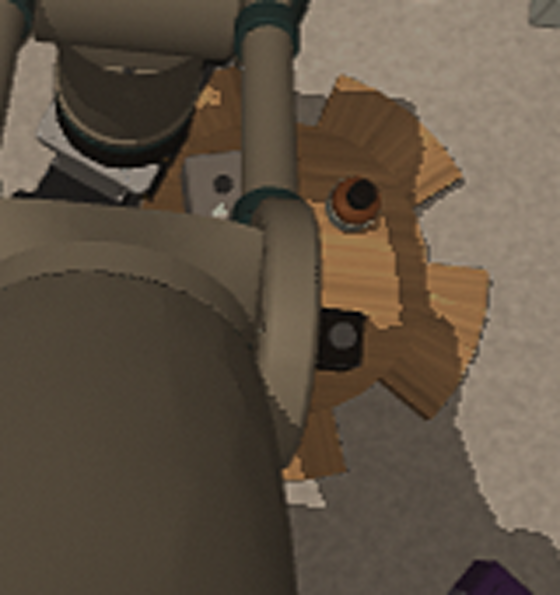

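The plate has turned about 72° with everything still in place: bottle at (355,200), timer at (222,185), camera at (340,335). I'll push 7° more, back off, lift and clear the view.

Request:
apply_moves:
  deltas:
    - {"x": 0.0027, "y": -0.0016, "z": 0, "yaw": -1.5, "fingers": 0}
    - {"x": 0.0054, "y": -0.0032, "z": 0, "yaw": -3, "fingers": 0}
    - {"x": 0.008, "y": -0.005, "z": 0, "yaw": -4.5, "fingers": 0}
    - {"x": 0.0106, "y": -0.0068, "z": 0, "yaw": -6, "fingers": 0}
    - {"x": 0.0123, "y": -0.008, "z": 0, "yaw": -7, "fingers": 0}
    - {"x": 0.0123, "y": -0.008, "z": 0, "yaw": -7, "fingers": 0}
    - {"x": 0.008, "y": -0.005, "z": 0, "yaw": -4.5, "fingers": 0}
    - {"x": 0.0027, "y": -0.0016, "z": 0, "yaw": -1.5, "fingers": 0}
    - {"x": 0, "y": 0, "z": 0, "yaw": 0, "fingers": 0}
    - {"x": 0, "y": 0, "z": 0, "yaw": 0, "fingers": 0}
    - {"x": 0, "y": 0, "z": 0.03, "yaw": 0, "fingers": 0}
    - {"x": 0, "y": 0, "z": 0.06, "yaw": 0, "fingers": 0}
    - {"x": 0, "y": 0, "z": 0.1, "yaw": 0, "fingers": 0}

```text
time: 8.5
position: [0.6354, -0.0005, 0.2076]
eef_rot: [-2.718, -1.57, 0.006]
contact_force: [0.4, -0.2, -0.3]
opening: 0.0003
gripper_force: 0.0
```

Request:
apply_moves:
  deltas:
    - {"x": -0.03, "y": 0.035, "z": 0, "yaw": 0, "fingers": 0}
    - {"x": -0.06, "y": 0.07, "z": 0, "yaw": 0, "fingers": 0}
    - {"x": -0.09, "y": 0.105, "z": 0, "yaw": 0, "fingers": 0}
    - {"x": -0.12, "y": 0.14, "z": 0, "yaw": 0, "fingers": 0}
    - {"x": -0.15, "y": 0.175, "z": 0, "yaw": 0, "fingers": 0}
    - {"x": -0.18, "y": 0.21, "z": 0, "yaw": 0, "fingers": 0}
    - {"x": -0.21, "y": 0.245, "z": 0, "yaw": 0, "fingers": 0}
    - {"x": -0.24, "y": 0.28, "z": 0, "yaw": 0, "fingers": 0}
    - {"x": -0.27, "y": 0.315, "z": 0, "yaw": 0, "fingers": 0}
    - {"x": -0.3, "y": 0.35, "z": 0, "yaw": 0, "fingers": 0}
    - {"x": -0.3, "y": 0.35, "z": 0, "yaw": 0, "fingers": 0}
    - {"x": -0.3, "y": 0.35, "z": 0, "yaw": 0, "fingers": 0}
    - {"x": -0.3, "y": 0.35, "z": 0, "yaw": 0, "fingers": 0}

```text
time: 9.58
position: [0.3352, 0.3511, 0.209]
eef_rot: [2.716, 1.579, 0.002]
contact_force: [-0.7, -0.7, 0.8]
opening: 0.0006
gripper_force: 0.0
```

Run:
```python
from h import *
o=get_obs();print(o['time'],o['position'],o['contact_force'])
p,d=read_camera('top');cv2.imwrite('pics/top3.png',p[:,:,::-1]);np.save('pics/top3d.npy',d)
cv2.imwrite('pics/crop3.png',cv2.resize(p[145:315,250:410,::-1],None,fx=3.5,fy=3.5,interpolation=cv2.INTER_CUBIC))
D=np.degrees
c,ph,P,hull,hsv=plate(p,d,)
print('lobe phases',[round(D(wrap(ph+k*2*np.pi/5,2*np.pi)),2) for k in range(5)])
```

```text
9.5833 [0.33518198 0.35109212 0.20897748] [-0.67241594 -0.69520168  0.78156026]
centre [ 0.57628619 -0.10514648] R 0.1373597232293432
lobe phases [np.float64(22.17), np.float64(94.17), np.float64(166.17), np.float64(-121.83), np.float64(-49.83)]
```

View pics/crop3.png

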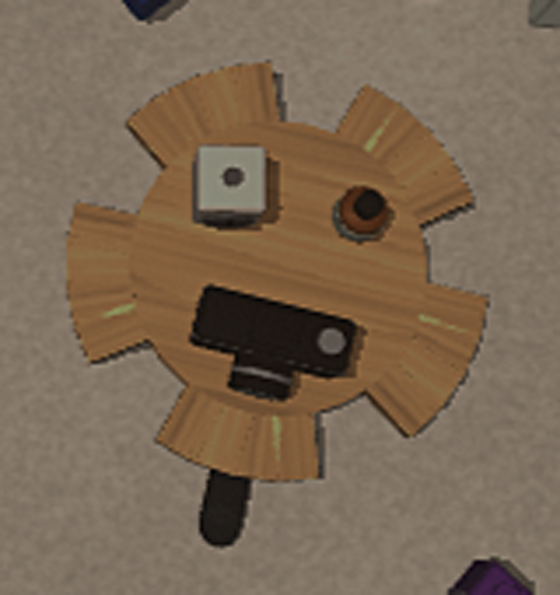

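The lobe that carries the camera is now at 166.17° and the tongue at 166.15°. In the picture the lens at (262,380) lies toward the tongue at (225,510). I'll check the lens itself in two views, since the camera could stand off the lobe's centre line.

Run:
```python
from h import *
D=np.degrees;c=np.array([.5764,-.1051]);ta=np.radians(166.15);e=np.array([np.cos(ta),np.sin(ta)]);n=np.array([-e[1],e[0]])
def rep(name,p,P):
    hsv=cv2.cvtColor(p,cv2.COLOR_RGB2HSV)
    q=P[...,:2]-c;a=q@e;b=q@n;z=P[...,2]
    cam=(np.hypot(a,b)<.125)&(a>.0)&(hsv[...,2]<70)
    body=cam&(z>.066)&(a<.075);lens=cam&(z>.045)&(a>.072)
    print(name,'body',body.sum(),'a',np.percentile(a[body],[2,98]),'b mid',np.percentile(b[body],[1,99]).mean(),np.percentile(b[body],[1,99]))
    r=cv2.minAreaRect(np.c_[a[body],b[body]].astype(np.float32)*1000);print(' rect',r)
    print(' lens',lens.sum(),'a',np.percentile(a[lens],[2,98]),'z',np.percentile(z[lens],[2,50,98]),'b mid',np.percentile(b[lens],[2,98]).mean(),np.percentile(b[lens],[2,98]),'mean b',b[lens].mean())
    hi=lens&(z>.06);print(' lens top',hi.sum(),b[hi].mean(),a[hi].mean())
p=cv2.imread('pics/top3.png')[:,:,::-1].copy();d=np.load('pics/top3d.npy');rep('top',p,cloud('top',d))
p,d=read_camera('side');cv2.imwrite('pics/side3.png',p[:,:,::-1]);rep('side',p,cloud('side',d))
# tongue again, fresh
hsv=cv2.cvtColor(cv2.imread('pics/top3.png'),cv2.COLOR_BGR2HSV)
P=cloud('top',np.load('pics/top3d.npy'));r=np.hypot(P[...,0]-c[0],P[...,1]-c[1])
tm=((hsv[...,2]<60)&(r>.142)&(r<.19)&(P[...,2]<.012)&(P[...,0]<c[0])&(abs((P[...,:2]-c)@n)<.04))
v,u=np.nonzero(tm);print('tongue b',((ray('top',np.c_[u,v],.004)[:,:2]-c)@n).mean(),len(u))
```

```text
top body 711 a [0.03275077 0.07044602] b mid 0.001639320599689447 [-0.04546397  0.04874261]
 rect ((52.76296615600586, 1.6967697143554688), (95.990478515625, 43.27915573120117), 88.4537582397461)
 lens 120 a [0.07239354 0.08798021] z [0.05046534 0.06566235 0.07124513] b mid 0.0013650601378313275 [-0.01657265  0.01930277] mean b 0.00090247405100994
 lens top 95 0.0006910801243560906 0.0809875600357896
side body 253 a [0.03641632 0.07110726] b mid -0.0033179589178612898 [-0.04882588  0.04218996]
 rect ((54.68424987792969, -2.0188217163085938), (95.11907196044922, 38.91873550415039), 88.92366790771484)
 lens 68 a [0.07297598 0.08971634] z [0.04660147 0.06088935 0.07169144] b mid -0.003851052477427319 [-0.01909129  0.01138919] mean b -0.0069379690949487325
 lens top 36 -0.0032008643855366476 0.08376550152311571
tongue b 9.046941587084164e-06 215
```

The plate lobe is within 0.1° of the tongue. The top view puts the lens about 1 mm (0.5°) off the tongue line and the camera body within 1.5° of front. The riders are upright and the robot is clear, so I'm handing in.

```bash
python3 -c "
from bench import *
print(finish_job())"
```

```text
the job is handed in; nothing more can be done
None
```

The turntable was pushed about 81° clockwise and the job is handed in (no verdict came back): the lens is about 1 mm off the tongue's centre line in the top view (the side view read 3–4 mm the other way), the camera, bottle and timer are upright, and the arm is clear of everything.

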